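# Bolt the tool chest shut

### The job

Bolt the tool chest shut for the night: slide the barrel bolt on its lid across against its spring until it meets its stop, then turn its handle fully down into the notch at the end of the casing, so that it stays bolted when you let go. Do it by feel, without ramming or forcing the bolt in its casing, and leave the tools lying about where they are.

Things in the scene. Friction and masses are not known exactly. Their poses are not given: they have to be found in the camera images.
- chest: wooden tool chest, fixed to the bench, 240 (x) x 360 (y) x 100 mm; origin at the centre of its underside, z up, -x its front (faces the robot at yaw 0). Its flat top, 100 mm above the origin, carries a steel barrel bolt that lies along the chest's y axis at chest x = -20 mm and is thrown towards the chest's +y, across the lid's edge at y = 75 mm, into a staple.
- rod_axis (a point): fixed point on the rod's axis, abreast of the handle when the bolt is drawn back: chest (-20, -20, 132) mm, 32 mm above the lid. Axes as the chest's; the rod (16 mm thick) runs and turns about this y axis.
- slot (a point): point 14 mm above rod_axis, level with the top of the fixed steel casing round the rod (28 mm wide, 46 mm high, 115 mm long, base plate 52 mm wide). The handle's 8 mm shank travels upright in the casing's 11 mm slot. At the slot's +y end, on the front (-x) side only, a notch 11 mm wide (along y) lets the handle down; its far side is flush with the stop that ends the slot. Elsewhere the slot holds the handle up.
- staple (a point): middle of the top of the steel staple (30 mm along x, 16 mm along y, top 47 mm above the chest's top) into which the rod's end goes; fixed on the chest's side rail at chest (-20, 97, 147) mm.
- knob (a point): centre of the black roller knob (20 mm across, 22 mm long along the rod) on the handle, 48 mm from the rod's axis. Handle upright: 80 mm above the lid, over the rod; turned down: 48 mm in front (chest -x) of the rod, 32 mm above the lid. It spins freely on the handle, so it can be pinched from above by its flat ends (fingers closing along the rod) and carried along its arc without tilting the gripper.
- bolt (a joint): how far the bolt is slid to chest +y, m; 0 = drawn back. A spring (110 N/m, none at 0) and 2.5 N of friction resist: let go, it springs back unless the handle sits in the notch. The stop comes between 0.037 and 0.072, differs each time and is not measured: feel for a sharp rise of force. The shank at the stop, or up to 3 mm short of it, can enter the notch. Over 16 N on the casing is too much.
- turn (a joint): angle of the handle about the rod, rad: 0 upright, growing as it turns down to the chest's front (-x); about 1.6 when it rests on the notch's floor. A friction of 0.08 N m holds it where it is left.
- chisel: loose screwchisel, 160 mm, lying on the chest lid's far (+x) part; leave alone
- offcut: loose wood offcut 70 x 45 x 22 mm on the chest's top, far side; leave alone
- glue: loose white glue bottle, 56 mm across, 150 mm tall, on the bench left of the chest; leave alone
- mallet: loose hammer, 280 mm, on the bench right of the chest; leave alone
- square: loose try square (wooden stock 120 mm, steel blade 200 mm) lying on the bench; leave alone
- tin: loose open metal tin, 76 mm across, 95 mm tall, on the bench to the right; leave alone
- saw: loose handsaw lying flat on the bench to the left; leave alone

How it is judged:
By the outcome, as a careful person would: the job done as asked, in the order asked, and still so for the second after the job is handed in, with the robot touching nothing.
It also fails if it takes over 61 s, if anything falls off the work surface, if the arm or the gripper's body presses on something with over 40 N, if the wrist force passes 120 N, or if a joint passes its speed limit or range.

### The arm

A 6-joint arm with a two-finger parallel gripper is mounted at the origin on the work surface. World frame = base frame: x ahead of the robot, y to its left, z up, the work surface at z = 0. Lengths are in m, angles in rad, forces in N, time in s.
With the tool pointing down it reaches from about 0.25 to 0.775 m from the base axis. Payload 8.9 kg.
Tool frame: the origin (TCP) lies between the finger pads; the fingertips stand 22 mm ahead of it and the grasp point (between the pads) lies 3 mm ahead of it; z points along the fingers, y is the direction in which the jaws open and shut (so a half turn about z gives the same grasp; the last joint's range is limited). The gripper opens to 85 mm and grips with 20 to 120 N. Pads are 22 mm wide; open, the fingers measure 114 mm over their backs; the gripper's body (76 mm by 85 mm) begins 54 mm behind the grasp point. The pads swing forward as they close: fully open they stand 13 mm farther back than shut.
Start: joints at [-1.289, 0.291, -0.153, 1.127, 0, 1.431], TCP at [0.214, -0.479, 0.253] pointing down, gripper open.
Joint ranges: [-2.52, 2.52], [-0.91, 1.74], [-1.3, 1.37], [-1.96, 2.02], [-1.52, 1.47], [-3.14, 3.14]. Speed limits (rad/s): [2.22, 2.22, 2.79, 3.14, 3.14, 3.14].

### API

Orientations are given as a unit quaternion [w, x, y, z].
In Python, from workcell import * gives the robot as it stands. The module is installed in compiled form; this text tells all that it offers.
- The arm moves only by the tool jog_arm, never from a script. Its argument "rows" is a list of rows, each a list of 3 entries, a list of its own where there are three numbers: the opening, from 0 (shut) to 1 (fully open), then the shift along the tool's x, y, z in units of 400 mm (1.0 is 400 mm), then the turn about the tool's z in units of pi/4 rad (1.0 is pi/4 rad). In form: [[claw, [x, y, z], spin], ...]. A call has exactly 10 rows; each row is the pose to reach, as a shift and turn from the pose commanded when the call began, along the tool's axes at that moment; what a row does not reach only later rows make up. A row lasts 1/10 s, in which the tool goes at most 50 mm and 8.59 degrees, less where a joint would pass 70% of its speed; a pose out of reach is approached as far as the arm can. A call with a number of a shift or a turn outside -1 to 1 is refused whole. A call with a gripper value outside its range is refused whole. The fingers move at their own pace and stop on an object; "newtons" is the grip in N (left out, the last holds). Time passes only in rows, so rows that repeat a pose let the fingers close, or fill a call up. It gives the time, the measured TCP pose, the force and the opening at its end, in the units of the state.
- get_state(): the state, without advancing time (a new reading comes with each control period).
- snapshot(name): name is "side" or "top" or "wrist"; returns a dict with "img" (400x640x3 uint8, red, green, blue), "intrinsics" (3x3 intrinsics, pixels), "extrinsics" (4x4, takes a point from world to camera coordinates). Camera axes: x right, y down, z forward; pixel columns grow to the right and rows downward; lengths in m; the calibration is good to about 2 mm. A picture is of the moment at which its call begins. There is no depth.
- finish_job(): hands the job in, once; it reports no verdict.
The state is a dict: "time_s": time; "joint_pos": joint angles; "dq": joint speeds; "joint_torque": joint torques, N m; "eef_pos": TCP position; "tool_rot": TCP orientation; "wrist_force": force on the tool from outside, world axes, zero at the start; "moment": the same for the moment, N m; "width": finger opening in m.
Only numpy, scipy, OpenCV 4.12 (cv2) and the standard library are available. Lean on these libraries where they do the work, as an engineer would, in place of code of your own. Each camera call takes 0.05 s, during which the arm holds its last target.

## Working session

There is one attempt and no reset: what is moved stays moved. The work goes in short steps, Python scripts to look and compute and a tool call to move; the robot and the scene stay as the last step left them, time stands still between calls to the robot, and variables do not carry over. Pictures are saved under pics/ and viewed, and the job is handed in when it is done.

Besides the shell and the picture viewer there is one more tool, called as name(argument=value, ...) on one line, values as JSON. jog_arm: Moves the arm, as the interface text tells. Its arguments: {"type":"object","properties":{"rows":{"type":"array"},"newtons":{"type":"number"}},"required":["rows"]}

```bash
mkdir -p pics; python3 - <<'E'
from workcell import *
import cv2,numpy as np
s=get_state();print({k:np.round(v,3).tolist() for k,v in s.items()})
for n in("side","top"):
    d=snapshot(n);cv2.imwrite(f"pics/{n}0.png",d["img"][:,:,::-1]);np.savez(f"{n}0.npz",**d)
    print(n,np.round(d["intrinsics"],1).tolist(),np.round(d["extrinsics"],3).tolist())
E
```

```text
{'time_s': 0.0, 'joint_pos': [-1.289, 0.291, -0.154, 1.127, 0.0, 1.431], 'dq': [0.001, -0.0, -0.001, -0.0, 0.0, 0.0], 'joint_torque': [-0.002, -53.715, 33.136, 0.016, -0.0, -0.0], 'eef_pos': [0.214, -0.479, 0.253], 'tool_rot': [-0.001, 0.978, 0.209, -0.0], 'wrist_force': [-0.288, 0.225, -0.517], 'moment': [-0.017, -0.032, -0.048], 'width': 0.085}
side [[476.5, 0.0, 321.2], [0.0, 476.5, 203.2], [0.0, 0.0, 1.0]] [[0.994, -0.108, 0.007, -0.496], [-0.073, -0.72, -0.69, 0.159], [0.079, 0.685, -0.724, 1.664], [0.0, 0.0, 0.0, 1.0]]
top [[512.2, 0.0, 320.1], [0.0, 512.2, 205.1], [0.0, 0.0, 1.0]] [[0.011, -1.0, -0.008, 0.059], [-0.984, -0.009, -0.18, 0.526], [0.18, 0.01, -0.984, 1.964], [0.0, 0.0, 0.0, 1.0]]
```

View pics/side0.png

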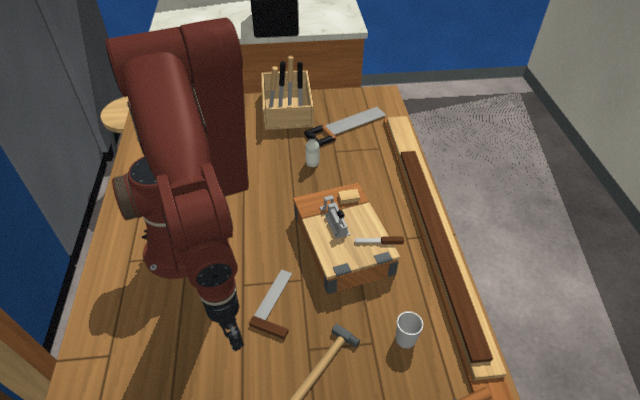

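View pics/top0.png

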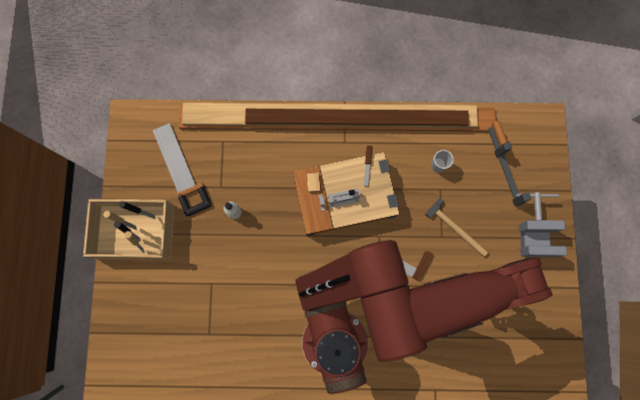

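The chest is around (347,192) in the top view and (348,235) in the side view. I'll enlarge both.

```bash
python3 - <<'E'
import cv2,numpy as np
for n,(x0,y0,w,h) in {"side":(285,175,130,120),"top":(285,140,130,105)}.items():
    i=cv2.imread(f"pics/{n}0.png")[y0:y0+h,x0:x0+w]
    cv2.imwrite(f"pics/{n}0z.png",cv2.resize(i,None,fx=5,fy=5,interpolation=cv2.INTER_CUBIC)[:600])
E
```

```text
(no output)
```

View pics/side0z.png

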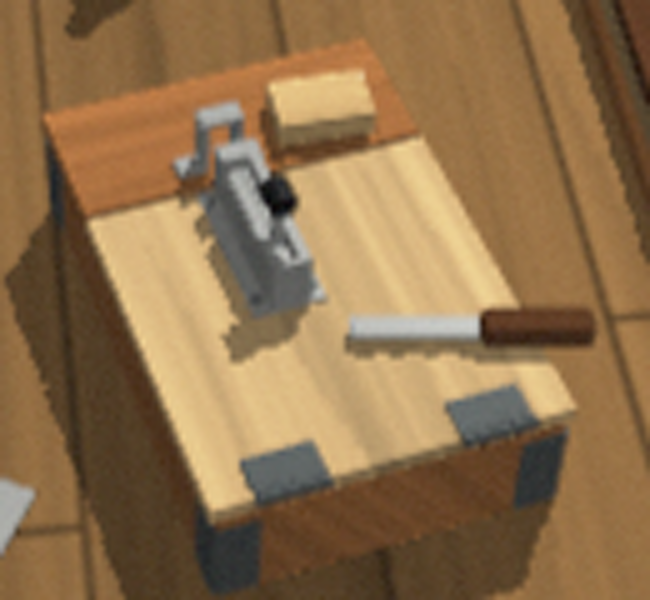

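View pics/top0z.png

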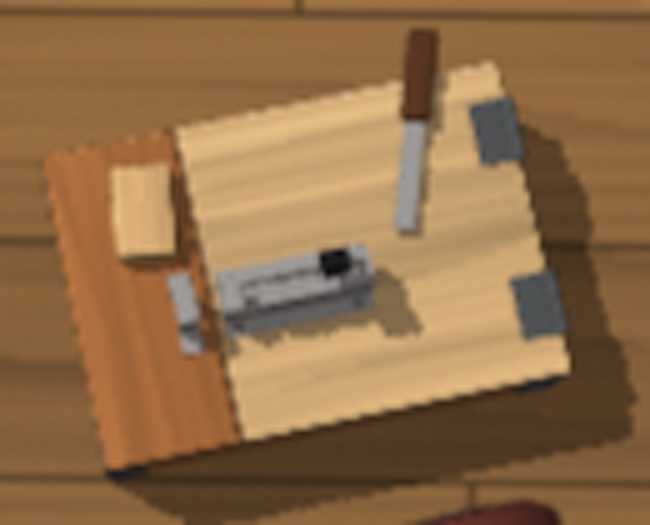

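Both zooms show the lid's four corners, the orange rail at +y, the staple, and the casing. The knob is upright near the casing's −y end, at zoomed top (335,262) and zoomed side (280,195). Next I'll fit the chest pose.

```bash
cat > h.py <<'E'
import numpy as np
def ray(d,p):
    K,E=d["intrinsics"],d["extrinsics"];R,t=E[:3,:3],E[:3,3]
    v=R.T@np.linalg.inv(K)@[p[0],p[1],1];return -R.T@t,v/np.linalg.norm(v)
def onz(d,p,z):
    c,v=ray(d,p);return c+v*(z-c[2])/v[2]
def proj(d,P):
    q=d["intrinsics"]@(d["extrinsics"]@np.r_[P,1])[:3];return q[:2]/q[2]
def tri(rs):
    A=np.zeros((3,3));b=np.zeros(3)
    for c,v in rs:
        M=np.eye(3)-np.outer(v,v);A+=M;b+=M@c
    return np.linalg.solve(A,b)
E
python3 - <<'E'
import numpy as np
from h import *
from scipy.optimize import least_squares
T=dict(np.load("top0.npz"));S=dict(np.load("side0.npz"))
C=np.array([[.12,.18,.1],[-.12,.18,.1],[-.12,-.18,.1],[.12,-.18,.1]])
t=[(45,158),(105,472),(570,372),(493,62)]
s=[(365,40),(45,115),(213,520),(575,410)]
f=lambda p,o:(p[0]/5+o[0]-.4,p[1]/5+o[1]-.4)
t=[f(p,(285,140)) for p in t];s=[f(p,(285,175)) for p in s]
obs=[(T,p) for p in t]+[(S,p) for p in s]
def W(q,P):
    c,n=np.cos(q[2]),np.sin(q[2]);return np.array([q[0]+c*P[0]-n*P[1],q[1]+n*P[0]+c*P[1],P[2]+q[3]])
def res(q,sel=range(8)): return np.concatenate([proj(obs[i][0],W(q,C[i%4]))-obs[i][1] for i in sel])
for sel in (range(4),range(4,8),range(8)):
    r=least_squares(lambda q:np.r_[res(np.r_[q,0],sel)],[.5,0,.2]);print(r.x,np.round(r.fun,1))
q=np.r_[r.x,0]
kn=tri([ray(T,f((335,262),(285,140))),ray(S,f((280,195),(285,175)))])
print("knob",kn,"pred",W(q,[-.02,-.02,.18]))
print("staple",W(q,[-.02,.097,.147]))
for n,P in dict(knob=[-.02,-.02,.18],staple=[-.02,.097,.147]).items():
  for d,o in((T,(285,140)),(S,(285,175))): print(n,(proj(d,W(q,P))-o)*5+2)
E
```

```text
[ 0.56620494 -0.03248939  0.22113652] [-0.4  1.2  0.2 -1.4 -0.3 -1.1  0.5  1.4]
[ 0.57040303 -0.04037693  0.22269349] [-0.8  0.4  0.7  0.3  0.8 -1.2 -0.7  0.8]
[ 0.56883204 -0.03610075  0.22237622] [ 0.5  0.6  1.2 -2.   0.7 -1.9  1.4  0.7 -1.4 -0.3  0.2 -0.5  0.1 -2.3
 -1.5 -0.2]
knob [ 0.55383888 -0.05254659  0.17671691] pred [ 0.55373548 -0.06001923  0.18      ]
staple [0.52793137 0.05409978 0.147     ]
knob [345.29348637 259.08709475]
knob [279.13273174 200.73267522]
staple [190.1480229 300.6438558]
staple [217.72208578 113.38675613]
```

Corner fit and knob triangulation agree to within several mm. I'll approach above the knob, then refine with the wrist camera.

jog_arm(rows=[[0.7, [0.95, -0.483, -0.05], 0.253], [0.7, [0.95, -0.483, -0.05], 0.253], [0.7, [0.95, -0.483, -0.05], 0.253], [0.7, [0.95, -0.483, -0.05], 0.253], [0.7, [0.95, -0.483, -0.05], 0.253], [0.7, [0.95, -0.483, -0.05], 0.253], [0.7, [0.95, -0.483, -0.05], 0.253], [0.7, [0.95, -0.483, -0.05], 0.253], [0.7, [0.95, -0.483, -0.05], 0.253], [0.7, [0.95, -0.483, -0.05], 0.253]], newtons=20)

```text
time_s: 1.1
eef_pos: [0.4841, -0.1448, 0.2731]
tool_rot: [-0.0, 0.994, 0.113, 0.0]
wrist_force: [0.7, -1.1, 0.1]
width: 0.0599
```

```bash
python3 - <<'E'
from workcell import *
import cv2,numpy as np
d=snapshot("wrist");cv2.imwrite("pics/w1.png",d["img"][:,:,::-1]);np.savez("w1.npz",**d)
s=get_state();print({k:np.round(v,4).tolist() for k,v in s.items()})
E
```

```text
{'time_s': 1.15, 'joint_pos': [-0.4388, 0.242, -0.1673, 1.1622, -0.0, 2.4774], 'dq': [-0.0514, -0.0117, -0.0203, 0.0002, -0.0113, -0.0206], 'joint_torque': [2.2183, -50.5402, 34.1259, -0.0481, 0.2423, 0.3465], 'eef_pos': [0.483, -0.1462, 0.2729], 'tool_rot': [-0.0002, 0.9937, 0.1125, -0.0003], 'wrist_force': [-0.7625, -0.3867, 0.0608], 'moment': [-0.0565, 0.065, 0.0463], 'width': 0.06}
```

View pics/w1.png

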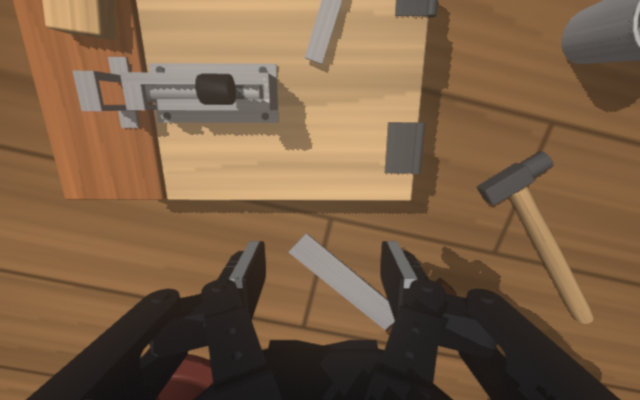

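The wrist view shows the knob at about (216,89), the casing and base plate edges nearly horizontal in the image, and the staple top at about (88,90).

```bash
python3 - <<'E'
import numpy as np,cv2
from h import *
d=dict(np.load("w1.npz"));T=dict(np.load("top0.npz"));S=dict(np.load("side0.npz"))
g=cv2.cvtColor(d["img"],cv2.COLOR_RGB2GRAY)[60:125,185:250]
n,l,st,ce=cv2.connectedComponentsWithStats((g<60).astype(np.uint8));i=1+st[1:,4].argmax();print(st[i],ce[i]+[185,60])
p=ce[i]+[185,60]
k=onz(d,p,.18);print("knob wrist",k)
f=lambda p,o:(p[0]/5+o[0]-.4,p[1]/5+o[1]-.4)
print("tri",tri([ray(d,p),ray(S,f((280,195),(285,175)))]),tri([ray(d,p),ray(T,f((335,262),(285,140)))]))
s=onz(d,(88,90),.147);print("staple",s);v=s-k;print("yaw k-s",np.arctan2(-v[0],v[1]),np.linalg.norm(v[:2]))
a=[onz(d,q,.1)for q in((165,198),(411,200))];v=a[0]-a[1];print("yaw front edge",np.arctan2(-v[0],v[1]))
a=[onz(d,q,.102)for q in((166,124),(278,121))];v=a[0]-a[1];print("yaw plate",np.arctan2(-v[0],v[1]))
a=[onz(d,q,.1)for q in((135,0),(165,198))];v=a[0]-a[1];print("yaw lid joint",np.arctan2(v[1],v[0]))
print(d["intrinsics"],d["extrinsics"])
cv2.imwrite("pics/w1z.png",cv2.resize(d["img"][50:210,60:290,::-1],None,fx=3.4,fy=3.4,interpolation=cv2.INTER_CUBIC))
E
```

```text
[ 12  15  39  29 789] [216.93282636  89.96451204]
knob wrist [ 0.55061608 -0.05486556  0.18      ]
tri [ 0.55265378 -0.05646447  0.18250325] [ 0.55134771 -0.05312295  0.17650155]
staple [0.52683534 0.05499368 0.147     ]
yaw k-s 0.21317651483931374 0.1124036370835242
yaw front edge 0.21890268019595088
yaw plate 0.25338842600205613
yaw lid joint 0.216366528505623
[[295.81936432   0.         322.70576301]
 [  0.         295.81936432 196.56879722]
 [  0.           0.           1.        ]] [[ 2.25490327e-01 -9.74245405e-01  5.98112256e-05 -2.49594125e-01]
 [-9.31734289e-01 -2.15633137e-01  2.92187552e-01  3.76065373e-01]
 [-2.84649482e-01 -6.59411947e-02 -9.56361036e-01  5.26547275e-01]
 [ 0.00000000e+00  0.00000000e+00  0.00000000e+00  1.00000000e+00]]
```

View pics/w1z.png

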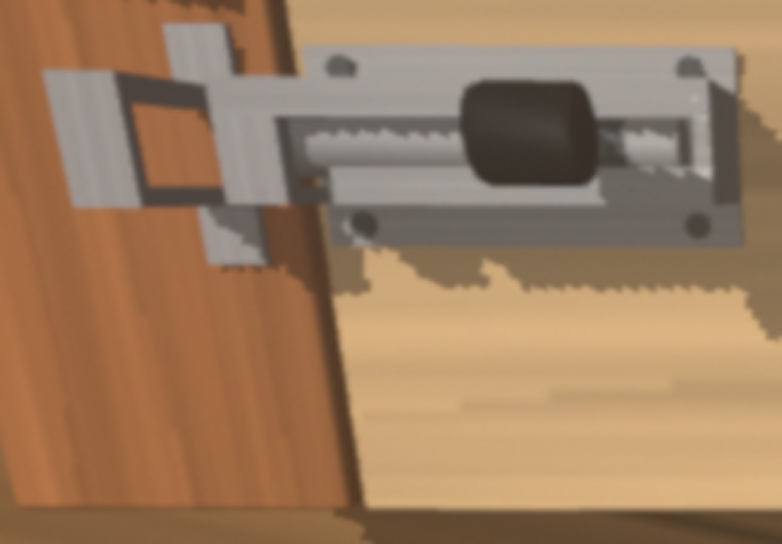

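```bash
python3 - <<'E'
import numpy as np
from h import *
d=dict(np.load("w1.npz"))
u=np.array([-np.sin(.218),np.cos(.218)]);k=np.array([.5515,-.056])
for z in (.146,):
  for p in ((277,150),(287,175),(330,185),(690,150)):
    q=onz(d,(p[0]/3.4+60,p[1]/3.4+50),z);print(p,(q[:2]-k)@u)
# move to knob from commanded pose (0.483,-.146,.273), tool x angle
a=2*np.arctan2(.1125,.9937);print("tool x angle",a)
D=k-np.array([.483,-.1462]);X=np.array([np.cos(a),np.sin(a)]);Y=np.array([np.sin(a),-np.cos(a)])
print("dx,dy units",D@X/.4,D@Y/.4,"spin",(a-.218)/(np.pi/4))
E
```

```text
(277, 150) 0.07280024480498004
(287, 175) 0.0713954593838113
(330, 185) 0.06165882514107944
(690, 150) -0.02336829153636574
tool x angle 0.2254664715427123
dx,dy units 0.21732866733765566 -0.18150774874158573 spin 0.00950660682782105
```

Visually the slot ends about 71 mm beyond the knob's present centre, so the stop should be near 67 mm. I'll confirm that by feel. Now move over the knob and descend.

jog_arm(rows=[[0.7, [0.11, -0.09, 0], 0.01], [0.7, [0.219, -0.183, 0], 0.01], [0.7, [0.219, -0.183, 0], 0.01], [0.7, [0.219, -0.183, 0], 0.01], [0.7, [0.219, -0.183, 0.05], 0.01], [0.7, [0.219, -0.183, 0.1], 0.01], [0.7, [0.219, -0.183, 0.15], 0.01], [0.7, [0.219, -0.183, 0.2], 0.01], [0.7, [0.219, -0.183, 0.225], 0.01], [0.7, [0.219, -0.183, 0.225], 0.01]])

```text
time_s: 2.15
eef_pos: [0.5502, -0.058, 0.1822]
tool_rot: [-0.0, 0.994, 0.106, -0.001]
wrist_force: [-0.1, 0.7, 0.7]
width: 0.0595
```

```bash
python3 - <<'E'
from workcell import *
import cv2,numpy as np
d=snapshot("wrist");cv2.imwrite("pics/w2.png",d["img"][:,:,::-1]);np.savez("w2.npz",**d)
s=get_state();print({k:np.round(v,4).tolist() for k,v in s.items()})
E
```

```text
{'time_s': 2.2, 'joint_pos': [-0.2365, 0.3939, -0.1938, 0.9841, -0.0003, 2.6921], 'dq': [0.0113, -0.0123, 0.0303, 0.0094, 0.0031, 0.0035], 'joint_torque': [-0.1792, -57.4195, 30.1949, -0.215, -0.0131, -0.0149], 'eef_pos': [0.551, -0.0579, 0.1833], 'tool_rot': [-0.0, 0.9943, 0.1063, -0.0005], 'wrist_force': [-0.7921, 1.2545, 0.5944], 'moment': [0.0018, -0.0626, -0.0234], 'width': 0.0598}
```

View pics/w2.png

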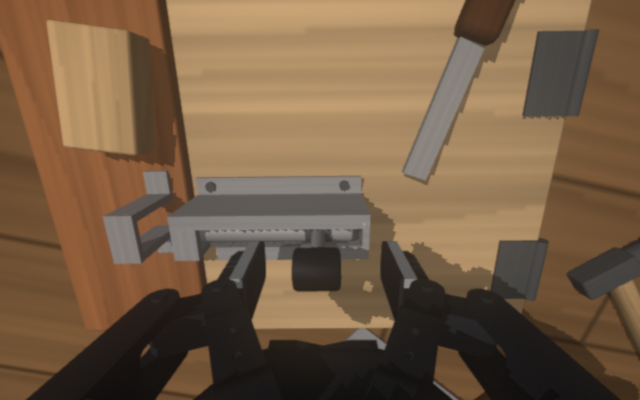

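The knob sits between the pads at about (316,269), well centred. I'll check its offset from the grasp point numerically.

```bash
python3 - <<'E'
import numpy as np
from h import *
d=dict(np.load("w2.npz"))
k=onz(d,(316,269),.18);a=.213
D=k[:2]-[.551,-.0579];print(k,D@[np.cos(a),np.sin(a)],D@[np.sin(a),-np.cos(a)])
print(proj(d,[.551,-.0579,.18]))
q=[onz(d,p,.102) for p in((196,178),(362,178))];v=q[0]-q[1];print(np.arctan2(-v[0],v[1]))
q=[onz(d,p,.146) for p in((205,215),(365,215),(202,256))];print([(x[:2]-k[:2])@[-np.sin(.218),np.cos(.218)] for x in q])
E
```

```text
[ 0.5508595  -0.05405025  0.18      ] 0.0006764858667662836 -0.003792451280377864
[324.07726103 270.27666911]
0.21373585672323592
[np.float64(0.06330238287569823), np.float64(-0.02710213202188457), np.float64(0.06822007558833672)]
```

jog_arm(rows=[[0.7, [0, -0.008, 0], 0], [0.6, [0, -0.008, 0], 0], [0.45, [0, -0.008, 0], 0], [0.35, [0, -0.008, 0], 0], [0.3, [0, -0.008, 0], 0], [0.25, [0, -0.008, 0], 0], [0.2, [0, -0.008, 0], 0], [0.15, [0, -0.008, 0], 0], [0.15, [0, -0.008, 0], 0], [0.15, [0, -0.008, 0], 0]], newtons=20)

```text
time_s: 3.2
eef_pos: [0.5512, -0.0539, 0.1835]
tool_rot: [0.0, 0.994, 0.107, 0.0]
wrist_force: [-0.2, -0.3, 3.5]
width: 0.0214
```

```bash
python3 - <<'E'
from workcell import *
import cv2,numpy as np
d=snapshot("wrist");cv2.imwrite("pics/w3.png",d["img"][:,:,::-1]);np.savez("w3.npz",**d)
s=get_state();print({k:np.round(v,4).tolist() for k,v in s.items()})
E
```

```text
{'time_s': 3.25, 'joint_pos': [-0.2294, 0.3923, -0.1959, 0.9823, -0.0002, 2.6979], 'dq': [-0.0002, -0.0001, -0.0026, -0.001, 0.0005, -0.0002], 'joint_torque': [0.608, -56.4447, 29.9687, -0.061, 0.383, 0.0461], 'eef_pos': [0.5511, -0.0539, 0.1835], 'tool_rot': [0.0001, 0.9943, 0.1069, 0.0001], 'wrist_force': [0.2413, -2.1354, 3.4359], 'moment': [-0.1885, 0.0582, 0.0446], 'width': 0.0217}
```

View pics/w3.png

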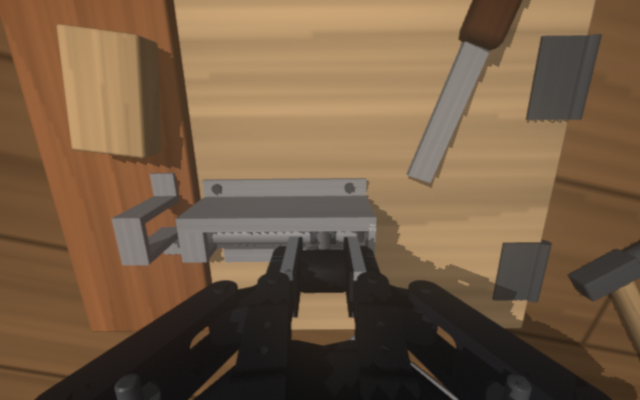

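The knob is pinched between the pads (width 21.7 mm). Next, slide 32 mm, which is safely short of the earliest possible stop.

jog_arm(rows=[[0.15, [0, -0.008, 0], 0], [0.15, [0, -0.018, 0], 0], [0.15, [0, -0.028, 0], 0], [0.15, [0, -0.038, 0], 0], [0.15, [0, -0.048, 0], 0], [0.15, [0, -0.058, 0], 0], [0.15, [0, -0.068, 0], 0], [0.15, [0, -0.08, 0], 0], [0.15, [0, -0.08, 0], 0], [0.15, [0, -0.08, 0], 0]])

```text
time_s: 4.25
eef_pos: [0.5442, -0.0223, 0.1835]
tool_rot: [0.0, 0.994, 0.107, 0.0]
wrist_force: [0.2, -2.8, 4.5]
width: 0.0217
```

```bash
cat > st.py <<'E'
from workcell import *
import numpy as np
s=get_state();a=.2137;u=np.array([-np.sin(a),np.cos(a)]);x=np.array([np.cos(a),np.sin(a)])
p=s["eef_pos"]-np.array([.5511,-.0539,.1835]);f=s["wrist_force"]
print("t",s["time_s"],"y %.2f x %.2f z %.2f mm"%(p[:2]@u*1e3,p[:2]@x*1e3,p[2]*1e3),"Fy %.2f Fx %.2f Fz %.2f"%(f[:2]@u,f[:2]@x,f[2]),"w %.4f"%s["width"])
E
python3 st.py
```

```text
t 4.25 y 32.32 x -0.04 z -0.02 mm Fy -2.75 Fx -0.37 Fz 4.53 w 0.0217
```

jog_arm(rows=[[0.15, [0, -0.002, 0], 0], [0.15, [0, -0.004, 0], 0], [0.15, [0, -0.006, 0], 0], [0.15, [0, -0.008, 0], 0], [0.15, [0, -0.009, 0], 0], [0.15, [0, -0.01, 0], 0], [0.15, [0, -0.011, 0], 0], [0.15, [0, -0.012, 0], 0], [0.15, [0, -0.012, 0], 0], [0.15, [0, -0.012, 0], 0]])

```text
time_s: 5.25
eef_pos: [0.5433, -0.0184, 0.1835]
tool_rot: [0.001, 0.994, 0.107, 0.0]
wrist_force: [-0.1, -7.4, 5.3]
width: 0.0216
```

```bash
python3 st.py
```

```text
t 5.25 y 36.36 x -0.05 z -0.01 mm Fy -7.22 Fx -1.70 Fz 5.29 w 0.0216
```

jog_arm(rows=[[0.15, [0, -0.001, 0], 0], [0.15, [0, -0.002, 0], 0], [0.15, [0, -0.003, 0], 0], [0.15, [0, -0.004, 0], 0], [0.15, [0, -0.005, 0], 0], [0.15, [0, -0.005, 0], 0], [0.15, [0, -0.005, 0], 0], [0.15, [0, -0.005, 0], 0], [0.15, [0, -0.005, 0], 0], [0.15, [0, -0.005, 0], 0]])

```text
time_s: 6.25
eef_pos: [0.5429, -0.0164, 0.1835]
tool_rot: [0.001, 0.994, 0.107, 0.0]
wrist_force: [-0.1, -6.8, 4.6]
width: 0.0218
```

```bash
python3 st.py
```

```text
t 6.25 y 38.34 x -0.05 z -0.02 mm Fy -6.64 Fx -1.53 Fz 4.57 w 0.0218
```

The force matches spring plus friction (6.7 N expected at 38 mm). I'll continue in 2 mm steps and check each one.

jog_arm(rows=[[0.15, [0, -0.001, 0], 0], [0.15, [0, -0.002, 0], 0], [0.15, [0, -0.003, 0], 0], [0.15, [0, -0.004, 0], 0], [0.15, [0, -0.005, 0], 0], [0.15, [0, -0.005, 0], 0], [0.15, [0, -0.005, 0], 0], [0.15, [0, -0.005, 0], 0], [0.15, [0, -0.005, 0], 0], [0.15, [0, -0.005, 0], 0]])

```text
time_s: 7.25
eef_pos: [0.5425, -0.0145, 0.1835]
tool_rot: [0.001, 0.994, 0.107, 0.0]
wrist_force: [0.2, -7.1, 4.7]
width: 0.0216
```

```bash
python3 st.py
```

```text
t 7.25 y 40.30 x -0.03 z -0.02 mm Fy -7.03 Fx -1.28 Fz 4.72 w 0.0216
```

jog_arm(rows=[[0.15, [0, -0.001, 0], 0], [0.15, [0, -0.002, 0], 0], [0.15, [0, -0.003, 0], 0], [0.15, [0, -0.004, 0], 0], [0.15, [0, -0.005, 0], 0], [0.15, [0, -0.005, 0], 0], [0.15, [0, -0.005, 0], 0], [0.15, [0, -0.005, 0], 0], [0.15, [0, -0.005, 0], 0], [0.15, [0, -0.005, 0], 0]])

```text
time_s: 8.25
eef_pos: [0.5421, -0.0126, 0.1835]
tool_rot: [0.001, 0.994, 0.107, 0.0]
wrist_force: [0.8, -7.6, 5.4]
width: 0.0219
```

```bash
python3 st.py
```

```text
t 8.25 y 42.23 x -0.02 z -0.02 mm Fy -7.57 Fx -0.82 Fz 5.44 w 0.0219
```

jog_arm(rows=[[0.15, [0, -0.001, 0], 0], [0.15, [0, -0.002, 0], 0], [0.15, [0, -0.003, 0], 0], [0.15, [0, -0.004, 0], 0], [0.15, [0, -0.005, 0], 0], [0.15, [0, -0.005, 0], 0], [0.15, [0, -0.005, 0], 0], [0.15, [0, -0.005, 0], 0], [0.15, [0, -0.005, 0], 0], [0.15, [0, -0.005, 0], 0]])

```text
time_s: 9.25
eef_pos: [0.5417, -0.0107, 0.1835]
tool_rot: [0.001, 0.994, 0.107, 0.0]
wrist_force: [-0.0, -6.9, 4.4]
width: 0.022
```

```bash
python3 st.py
```

```text
t 9.25 y 44.19 x -0.05 z -0.02 mm Fy -6.78 Fx -1.49 Fz 4.44 w 0.0220
```

jog_arm(rows=[[0.15, [0, -0.001, 0], 0], [0.15, [0, -0.002, 0], 0], [0.15, [0, -0.003, 0], 0], [0.15, [0, -0.004, 0], 0], [0.15, [0, -0.005, 0], 0], [0.15, [0, -0.005, 0], 0], [0.15, [0, -0.005, 0], 0], [0.15, [0, -0.005, 0], 0], [0.15, [0, -0.005, 0], 0], [0.15, [0, -0.005, 0], 0]])

```text
time_s: 10.25
eef_pos: [0.5413, -0.0088, 0.1835]
tool_rot: [0.001, 0.994, 0.107, 0.0]
wrist_force: [-0.0, -7.9, 3.9]
width: 0.0216
```

```bash
python3 st.py
```

```text
t 10.25 y 46.17 x -0.04 z -0.01 mm Fy -7.76 Fx -1.69 Fz 3.92 w 0.0216
```

jog_arm(rows=[[0.15, [0, -0.001, 0], 0], [0.15, [0, -0.002, 0], 0], [0.15, [0, -0.003, 0], 0], [0.15, [0, -0.004, 0], 0], [0.15, [0, -0.005, 0], 0], [0.15, [0, -0.005, 0], 0], [0.15, [0, -0.005, 0], 0], [0.15, [0, -0.005, 0], 0], [0.15, [0, -0.005, 0], 0], [0.15, [0, -0.005, 0], 0]])

```text
time_s: 11.25
eef_pos: [0.5409, -0.0069, 0.1835]
tool_rot: [0.001, 0.994, 0.107, 0.0]
wrist_force: [1.2, -7.6, 4.9]
width: 0.0216
```

```bash
python3 st.py
```

```text
t 11.25 y 48.10 x -0.03 z -0.02 mm Fy -7.73 Fx -0.42 Fz 4.91 w 0.0216
```

jog_arm(rows=[[0.15, [0, -0.001, 0], 0], [0.15, [0, -0.002, 0], 0], [0.15, [0, -0.003, 0], 0], [0.15, [0, -0.004, 0], 0], [0.15, [0, -0.005, 0], 0], [0.15, [0, -0.005, 0], 0], [0.15, [0, -0.005, 0], 0], [0.15, [0, -0.005, 0], 0], [0.15, [0, -0.005, 0], 0], [0.15, [0, -0.005, 0], 0]])

```text
time_s: 12.25
eef_pos: [0.5404, -0.005, 0.1835]
tool_rot: [0.001, 0.994, 0.107, 0.0]
wrist_force: [-0.0, -7.7, 3.8]
width: 0.0218
```

```bash
python3 st.py
```

```text
t 12.25 y 50.09 x -0.06 z -0.02 mm Fy -7.53 Fx -1.68 Fz 3.82 w 0.0218
```

```bash
python3 - <<'E'
from workcell import *
import cv2,numpy as np
d=snapshot("wrist");np.savez("w4.npz",**d);i=d["img"][150:330,160:390,::-1];cv2.imwrite("pics/w4z.png",cv2.resize(i,None,fx=3.3,fy=3.3,interpolation=cv2.INTER_CUBIC))
E
```

```text
(no output)
```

View pics/w4z.png

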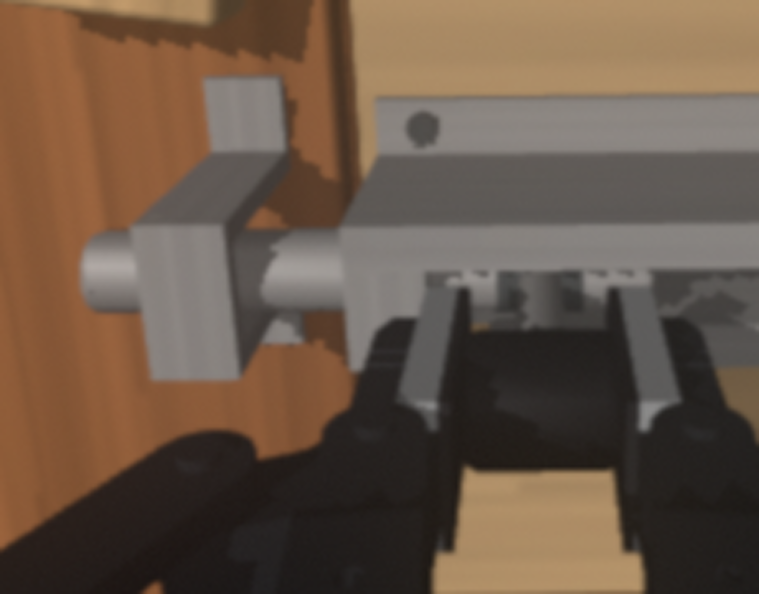

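```bash
python3 - <<'E'
import numpy as np
from h import *
d=dict(np.load("w4.npz"))
u=np.array([-np.sin(.2137),np.cos(.2137)]);k=np.array([.5511,-.0539])
for p,z in(((425,272),.146),((525,275),.146),((582,275),.146),((525,300),.146)):
    q=onz(d,(p[0]/3.3+160,p[1]/3.3+150),z);print(p,(q[:2]-k)@u)
E
```

```text
(425, 272) 0.07023604841712937
(525, 275) 0.05265856935613931
(582, 275) 0.04262358601310286
(525, 300) 0.0526707658013283
```

Visually about 15–17 mm remain, so the stop should be at roughly 66 mm. I'll keep feeling forward.

jog_arm(rows=[[0.15, [0, -0.001, 0], 0], [0.15, [0, -0.002, 0], 0], [0.15, [0, -0.003, 0], 0], [0.15, [0, -0.004, 0], 0], [0.15, [0, -0.005, 0], 0], [0.15, [0, -0.006, 0], 0], [0.15, [0, -0.007, 0], 0], [0.15, [0, -0.0075, 0], 0], [0.15, [0, -0.0075, 0], 0], [0.15, [0, -0.0075, 0], 0]])

```text
time_s: 13.3
eef_pos: [0.5398, -0.0021, 0.1835]
tool_rot: [0.001, 0.994, 0.107, 0.0]
wrist_force: [0.7, -8.5, 4.8]
width: 0.0212
```

```bash
python3 st.py
```

```text
t 13.3 y 52.99 x -0.05 z -0.01 mm Fy -8.42 Fx -1.11 Fz 4.83 w 0.0212
```

jog_arm(rows=[[0.15, [0, -0.001, 0], 0], [0.15, [0, -0.002, 0], 0], [0.15, [0, -0.003, 0], 0], [0.15, [0, -0.004, 0], 0], [0.15, [0, -0.005, 0], 0], [0.15, [0, -0.006, 0], 0], [0.15, [0, -0.007, 0], 0], [0.15, [0, -0.0075, 0], 0], [0.15, [0, -0.0075, 0], 0], [0.15, [0, -0.0075, 0], 0]])

```text
time_s: 14.3
eef_pos: [0.5392, 0.0007, 0.1835]
tool_rot: [0.001, 0.994, 0.107, 0.0]
wrist_force: [0.2, -9.7, 4.7]
width: 0.0216
```

```bash
python3 st.py
```

```text
t 14.3 y 55.91 x -0.03 z -0.01 mm Fy -9.51 Fx -1.86 Fz 4.65 w 0.0216
```

jog_arm(rows=[[0.15, [0, -0.001, 0], 0], [0.15, [0, -0.002, 0], 0], [0.15, [0, -0.003, 0], 0], [0.15, [0, -0.004, 0], 0], [0.15, [0, -0.005, 0], 0], [0.15, [0, -0.005, 0], 0], [0.15, [0, -0.005, 0], 0], [0.15, [0, -0.005, 0], 0], [0.15, [0, -0.005, 0], 0], [0.15, [0, -0.005, 0], 0]])

```text
time_s: 15.3
eef_pos: [0.5388, 0.0027, 0.1835]
tool_rot: [0.001, 0.994, 0.107, 0.0]
wrist_force: [0.4, -9.9, 4.3]
width: 0.0217
```

```bash
python3 st.py
```

```text
t 15.3 y 57.91 x -0.04 z -0.04 mm Fy -9.77 Fx -1.73 Fz 4.26 w 0.0217
```

jog_arm(rows=[[0.15, [0, -0.001, 0], 0], [0.15, [0, -0.002, 0], 0], [0.15, [0, -0.003, 0], 0], [0.15, [0, -0.004, 0], 0], [0.15, [0, -0.005, 0], 0], [0.15, [0, -0.005, 0], 0], [0.15, [0, -0.005, 0], 0], [0.15, [0, -0.005, 0], 0], [0.15, [0, -0.005, 0], 0], [0.15, [0, -0.005, 0], 0]])

```text
time_s: 16.3
eef_pos: [0.5384, 0.0046, 0.1835]
tool_rot: [0.001, 0.994, 0.107, 0.0]
wrist_force: [0.6, -8.2, 3.6]
width: 0.0216
```

```bash
python3 st.py
```

```text
t 16.3 y 59.88 x -0.05 z -0.01 mm Fy -8.10 Fx -1.12 Fz 3.56 w 0.0216
```

jog_arm(rows=[[0.15, [0, -0.001, 0], 0], [0.15, [0, -0.002, 0], 0], [0.15, [0, -0.003, 0], 0], [0.15, [0, -0.004, 0], 0], [0.15, [0, -0.005, 0], 0], [0.15, [0, -0.005, 0], 0], [0.15, [0, -0.005, 0], 0], [0.15, [0, -0.005, 0], 0], [0.15, [0, -0.005, 0], 0], [0.15, [0, -0.005, 0], 0]])

```text
time_s: 17.3
eef_pos: [0.5379, 0.0065, 0.1835]
tool_rot: [0.001, 0.994, 0.107, 0.0]
wrist_force: [0.4, -9.8, 4.0]
width: 0.0214
```

```bash
python3 st.py
```

```text
t 17.3 y 61.83 x -0.04 z -0.00 mm Fy -9.66 Fx -1.68 Fz 3.97 w 0.0214
```

Near the expected stop, so the steps drop to about 1.2 mm.

jog_arm(rows=[[0.15, [0, -0.001, 0], 0], [0.15, [0, -0.002, 0], 0], [0.15, [0, -0.003, 0], 0], [0.15, [0, -0.003, 0], 0], [0.15, [0, -0.003, 0], 0], [0.15, [0, -0.003, 0], 0], [0.15, [0, -0.003, 0], 0], [0.15, [0, -0.003, 0], 0], [0.15, [0, -0.003, 0], 0], [0.15, [0, -0.003, 0], 0]])

```text
time_s: 18.3
eef_pos: [0.5377, 0.0077, 0.1835]
tool_rot: [0.001, 0.994, 0.107, 0.0]
wrist_force: [0.5, -11.0, 3.3]
width: 0.0217
```

```bash
python3 st.py
```

```text
t 18.3 y 63.00 x -0.03 z 0.00 mm Fy -10.84 Fx -1.83 Fz 3.35 w 0.0217
```

jog_arm(rows=[[0.15, [0, -0.001, 0], 0], [0.15, [0, -0.002, 0], 0], [0.15, [0, -0.0025, 0], 0], [0.15, [0, -0.0025, 0], 0], [0.15, [0, -0.0025, 0], 0], [0.15, [0, -0.0025, 0], 0], [0.15, [0, -0.0025, 0], 0], [0.15, [0, -0.0025, 0], 0], [0.15, [0, -0.0025, 0], 0], [0.15, [0, -0.0025, 0], 0]])

```text
time_s: 19.3
eef_pos: [0.5375, 0.0086, 0.1835]
tool_rot: [0.001, 0.994, 0.107, 0.0]
wrist_force: [0.3, -9.6, 4.7]
width: 0.0214
```

```bash
python3 st.py
```

```text
t 19.3 y 63.95 x -0.03 z -0.03 mm Fy -9.49 Fx -1.74 Fz 4.74 w 0.0214
```

jog_arm(rows=[[0.15, [0, -0.001, 0], 0], [0.15, [0, -0.002, 0], 0], [0.15, [0, -0.0025, 0], 0], [0.15, [0, -0.0025, 0], 0], [0.15, [0, -0.0025, 0], 0], [0.15, [0, -0.0025, 0], 0], [0.15, [0, -0.0025, 0], 0], [0.15, [0, -0.0025, 0], 0], [0.15, [0, -0.0025, 0], 0], [0.15, [0, -0.0025, 0], 0]])

```text
time_s: 20.3
eef_pos: [0.5373, 0.0095, 0.1835]
tool_rot: [0.001, 0.994, 0.107, 0.0]
wrist_force: [0.1, -10.0, 4.9]
width: 0.0218
```

```bash
python3 st.py
```

```text
t 20.3 y 64.92 x -0.05 z -0.03 mm Fy -9.82 Fx -2.03 Fz 4.95 w 0.0218
```

jog_arm(rows=[[0.15, [0, -0.001, 0], 0], [0.15, [0, -0.002, 0], 0], [0.15, [0, -0.0025, 0], 0], [0.15, [0, -0.0025, 0], 0], [0.15, [0, -0.0025, 0], 0], [0.15, [0, -0.0025, 0], 0], [0.15, [0, -0.0025, 0], 0], [0.15, [0, -0.0025, 0], 0], [0.15, [0, -0.0025, 0], 0], [0.15, [0, -0.0025, 0], 0]])

```text
time_s: 21.3
eef_pos: [0.5371, 0.0105, 0.1835]
tool_rot: [0.001, 0.994, 0.107, 0.0]
wrist_force: [-0.2, -9.6, 5.2]
width: 0.0216
```

```bash
python3 st.py
```

```text
t 21.3 y 65.95 x -0.04 z -0.02 mm Fy -9.36 Fx -2.24 Fz 5.16 w 0.0216
```

jog_arm(rows=[[0.15, [0, -0.001, 0], 0], [0.15, [0, -0.002, 0], 0], [0.15, [0, -0.0025, 0], 0], [0.15, [0, -0.0025, 0], 0], [0.15, [0, -0.0025, 0], 0], [0.15, [0, -0.0025, 0], 0], [0.15, [0, -0.0025, 0], 0], [0.15, [0, -0.0025, 0], 0], [0.15, [0, -0.0025, 0], 0], [0.15, [0, -0.0025, 0], 0]])

```text
time_s: 22.3
eef_pos: [0.537, 0.0111, 0.1835]
tool_rot: [0.002, 0.994, 0.106, 0.0]
wrist_force: [1.1, -11.8, 3.6]
width: 0.0217
```

```bash
python3 st.py
```

```text
t 22.3 y 66.53 x -0.00 z 0.01 mm Fy -11.76 Fx -1.45 Fz 3.58 w 0.0217
```

Only 0.6 mm of the 1 mm came through and the force is rising, so this is probably the stop. I'll confirm with 0.4 mm more.

jog_arm(rows=[[0.15, [0, -0.0005, 0], 0], [0.15, [0, -0.001, 0], 0], [0.15, [0, -0.001, 0], 0], [0.15, [0, -0.001, 0], 0], [0.15, [0, -0.001, 0], 0], [0.15, [0, -0.001, 0], 0], [0.15, [0, -0.001, 0], 0], [0.15, [0, -0.001, 0], 0], [0.15, [0, -0.001, 0], 0], [0.15, [0, -0.001, 0], 0]])

```text
time_s: 23.3
eef_pos: [0.537, 0.0113, 0.1835]
tool_rot: [0.002, 0.994, 0.106, 0.0]
wrist_force: [1.4, -12.9, 3.4]
width: 0.0215
```

```bash
python3 st.py
```

```text
t 23.3 y 66.66 x 0.02 z 0.01 mm Fy -12.88 Fx -1.35 Fz 3.39 w 0.0215
```

Stop confirmed at about 66.5 mm: 0.13 mm moved for 0.4 mm commanded, force up to 12.9 N. I'll back off about 1 mm, which is inside the 3 mm allowance, and begin the turn gently.

jog_arm(rows=[[0.15, [0, 0.002, 0], 0], [0.15, [0, 0.004, 0], 0], [0.15, [0, 0.0055, 0], 0], [0.15, [0, 0.0055, 0], 0], [0.15, [-0.003, 0.0055, 0], 0], [0.15, [-0.006, 0.0055, 0], 0], [0.15, [-0.009, 0.0055, 0.0004], 0], [0.15, [-0.012, 0.0055, 0.0006], 0], [0.15, [-0.012, 0.0055, 0.0006], 0], [0.15, [-0.012, 0.0055, 0.0006], 0]])

```text
time_s: 24.3
eef_pos: [0.5329, 0.0096, 0.1833]
tool_rot: [0.001, 0.994, 0.107, 0.001]
wrist_force: [2.3, -6.1, 3.8]
width: 0.0221
```

```bash
python3 st.py
```

```text
t 24.3 y 65.88 x -4.36 z -0.16 mm Fy -6.47 Fx 0.90 Fz 3.77 w 0.0221
```

jog_arm(rows=[[0.15, [-0.001, 0, 0.0001], 0], [0.15, [-0.002, 0, 0.0002], 0], [0.15, [-0.003, 0, 0.0003], 0], [0.15, [-0.004, 0, 0.0005], 0], [0.15, [-0.005, 0, 0.0006], 0], [0.15, [-0.006, 0, 0.0008], 0], [0.15, [-0.007, 0, 0.0009], 0], [0.15, [-0.007, 0, 0.0009], 0], [0.15, [-0.007, 0, 0.0009], 0], [0.15, [-0.007, 0, 0.0009], 0]])

```text
time_s: 25.3
eef_pos: [0.5302, 0.009, 0.183]
tool_rot: [0.001, 0.994, 0.107, 0.001]
wrist_force: [1.0, -6.0, 4.8]
width: 0.0214
```

```bash
python3 st.py
```

```text
t 25.3 y 65.86 x -7.05 z -0.48 mm Fy -6.05 Fx -0.30 Fz 4.83 w 0.0214
```

The handle is past the slot wall's play with no resistance, so it's entering the notch. Continuing the arc.

jog_arm(rows=[[0.15, [-0.0047, 0, 0.0009], 0], [0.15, [-0.0106, 0, 0.0022], 0], [0.15, [-0.0163, 0, 0.0038], 0], [0.15, [-0.022, 0, 0.0057], 0], [0.15, [-0.0276, 0, 0.0079], 0], [0.15, [-0.0331, 0, 0.0104], 0], [0.15, [-0.0384, 0, 0.0132], 0], [0.15, [-0.0384, 0, 0.0132], 0], [0.15, [-0.0384, 0, 0.0132], 0], [0.15, [-0.0384, 0, 0.0132], 0]])

```text
time_s: 26.3
eef_pos: [0.5144, 0.0055, 0.1777]
tool_rot: [0.001, 0.994, 0.107, -0.0]
wrist_force: [-2.0, -7.3, 7.4]
width: 0.0215
```

```bash
python3 st.py
```

```text
t 26.3 y 65.79 x -23.32 z -5.83 mm Fy -6.69 Fx -3.51 Fz 7.39 w 0.0215
```

jog_arm(rows=[[0.15, [-0.0089, 0, 0.0039], 0], [0.15, [-0.0168, 0, 0.0095], 0], [0.15, [-0.0243, 0, 0.0158], 0], [0.15, [-0.0311, 0, 0.0226], 0], [0.15, [-0.0375, 0, 0.0299], 0], [0.15, [-0.0432, 0, 0.0378], 0], [0.15, [-0.0483, 0, 0.046], 0], [0.15, [-0.0483, 0, 0.046], 0], [0.15, [-0.0483, 0, 0.046], 0], [0.15, [-0.0483, 0, 0.046], 0]])

```text
time_s: 27.3
eef_pos: [0.4955, 0.0013, 0.1586]
tool_rot: [0.001, 0.994, 0.107, -0.0]
wrist_force: [1.8, -8.6, -2.1]
width: 0.0216
```

```bash
python3 st.py
```

```text
t 27.3 y 65.71 x -42.67 z -24.92 mm Fy -8.80 Fx -0.02 Fz -2.07 w 0.0216
```

jog_arm(rows=[[0.15, [-0.0034, 0, 0.0065], 0], [0.15, [-0.0063, 0, 0.0131], 0], [0.15, [-0.0089, 0, 0.0199], 0], [0.15, [-0.0111, 0, 0.0268], 0], [0.15, [-0.0128, 0, 0.0339], 0], [0.15, [-0.0141, 0, 0.0411], 0], [0.15, [-0.015, 0, 0.0483], 0], [0.15, [-0.015, 0, 0.0483], 0], [0.15, [-0.015, 0, 0.0483], 0], [0.15, [-0.015, 0, 0.0483], 0]])

```text
time_s: 28.3
eef_pos: [0.4899, 0.0, 0.1393]
tool_rot: [0.001, 0.994, 0.107, -0.0]
wrist_force: [3.0, -8.3, -2.3]
width: 0.0216
```

```bash
python3 st.py
```

```text
t 28.3 y 65.66 x -48.38 z -44.15 mm Fy -8.70 Fx 1.18 Fz -2.32 w 0.0216
```

Tracking the arc well. Now lower gently onto the notch's floor.

jog_arm(rows=[[0.15, [0, 0, 0.0015], 0], [0.15, [-0.0003, 0, 0.003], 0], [0.15, [-0.0004, 0, 0.0045], 0], [0.15, [-0.0005, 0, 0.006], 0], [0.15, [-0.0005, 0, 0.0075], 0], [0.15, [-0.0005, 0, 0.009], 0], [0.15, [-0.0005, 0, 0.009], 0], [0.15, [-0.0005, 0, 0.009], 0], [0.15, [-0.0005, 0, 0.009], 0], [0.15, [-0.0005, 0, 0.009], 0]])

```text
time_s: 29.3
eef_pos: [0.4898, -0.0, 0.1359]
tool_rot: [0.001, 0.994, 0.107, -0.0]
wrist_force: [1.3, -7.6, 1.0]
width: 0.0218
```

```bash
python3 st.py
```

```text
t 29.3 y 65.65 x -48.53 z -47.56 mm Fy -7.72 Fx -0.38 Fz 0.96 w 0.0218
```

jog_arm(rows=[[0.15, [0, 0, 0.0005], 0], [0.15, [0, 0, 0.001], 0], [0.15, [0, 0, 0.0015], 0], [0.15, [0, 0, 0.002], 0], [0.15, [0, 0, 0.0025], 0], [0.15, [0, 0, 0.0025], 0], [0.15, [0, 0, 0.0025], 0], [0.15, [0, 0, 0.0025], 0], [0.15, [0, 0, 0.0025], 0], [0.15, [0, 0, 0.0025], 0]])

```text
time_s: 30.3
eef_pos: [0.4898, -0.0, 0.135]
tool_rot: [0.001, 0.994, 0.107, 0.0]
wrist_force: [1.6, -8.5, 1.3]
width: 0.0216
```

```bash
python3 st.py
```

```text
t 30.3 y 65.64 x -48.52 z -48.49 mm Fy -8.64 Fx -0.24 Fz 1.27 w 0.0216
```

jog_arm(rows=[[0.15, [0, 0, 0.0005], 0], [0.15, [0, 0, 0.001], 0], [0.15, [0, 0, 0.0015], 0], [0.15, [0, 0, 0.002], 0], [0.15, [0, 0, 0.0025], 0], [0.15, [0, 0, 0.0025], 0], [0.15, [0, 0, 0.0025], 0], [0.15, [0, 0, 0.0025], 0], [0.15, [0, 0, 0.0025], 0], [0.15, [0, 0, 0.0025], 0]])

```text
time_s: 31.3
eef_pos: [0.4898, -0.0, 0.134]
tool_rot: [0.001, 0.994, 0.107, 0.0]
wrist_force: [1.0, -8.6, 0.5]
width: 0.0215
```

```bash
python3 st.py
```

```text
t 31.3 y 65.63 x -48.48 z -49.48 mm Fy -8.63 Fx -0.86 Fz 0.55 w 0.0215
```

jog_arm(rows=[[0.15, [0, 0, 0.0005], 0], [0.15, [0, 0, 0.001], 0], [0.15, [0, 0, 0.0015], 0], [0.15, [0, 0, 0.002], 0], [0.15, [0, 0, 0.002], 0], [0.15, [0, 0, 0.002], 0], [0.15, [0, 0, 0.002], 0], [0.15, [0, 0, 0.002], 0], [0.15, [0, 0, 0.002], 0], [0.15, [0, 0, 0.002], 0]])

```text
time_s: 32.3
eef_pos: [0.4898, -0.0001, 0.1332]
tool_rot: [0.001, 0.994, 0.107, 0.0]
wrist_force: [0.2, -8.8, 1.4]
width: 0.0217
```

```bash
python3 st.py; python3 - <<'E'
from workcell import *
import cv2
i=snapshot("wrist")["img"][:,:,::-1];cv2.imwrite("pics/w5.png",i)
E
```

```text
t 32.3 y 65.62 x -48.46 z -50.27 mm Fy -8.61 Fx -1.66 Fz 1.39 w 0.0217
```

View pics/w5.png

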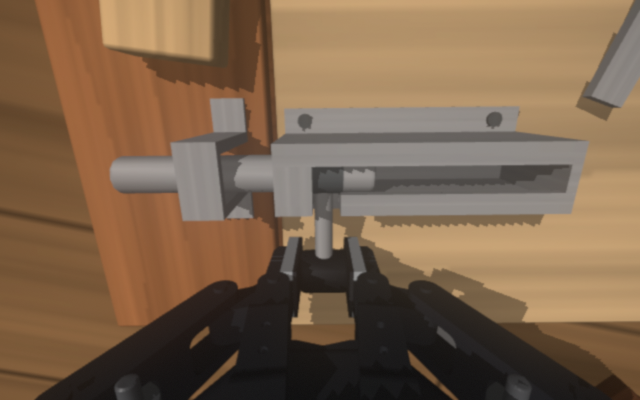

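The image shows the shank at (323,220) lying in the notch and the rod through the staple. I'll keep going down a little to feel the floor.

jog_arm(rows=[[0.15, [0, 0, 0.0005], 0], [0.15, [0, 0, 0.001], 0], [0.15, [0, 0, 0.0015], 0], [0.15, [0, 0, 0.002], 0], [0.15, [0, 0, 0.0025], 0], [0.15, [0, 0, 0.0025], 0], [0.15, [0, 0, 0.0025], 0], [0.15, [0, 0, 0.0025], 0], [0.15, [0, 0, 0.0025], 0], [0.15, [0, 0, 0.0025], 0]])

```text
time_s: 33.35
eef_pos: [0.4898, -0.0, 0.1323]
tool_rot: [0.001, 0.994, 0.107, 0.0]
wrist_force: [1.0, -8.1, 1.5]
width: 0.0219
```

```bash
python3 st.py
```

```text
t 33.35 y 65.63 x -48.45 z -51.22 mm Fy -8.10 Fx -0.71 Fz 1.53 w 0.0219
```

jog_arm(rows=[[0.15, [0, 0, 0.0005], 0], [0.15, [0, 0, 0.001], 0], [0.15, [0, 0, 0.0015], 0], [0.15, [0, 0, 0.002], 0], [0.15, [0, 0, 0.0025], 0], [0.15, [0, 0, 0.0025], 0], [0.15, [0, 0, 0.0025], 0], [0.15, [0, 0, 0.0025], 0], [0.15, [0, 0, 0.0025], 0], [0.15, [0, 0, 0.0025], 0]])

```text
time_s: 34.35
eef_pos: [0.4899, -0.0, 0.1314]
tool_rot: [0.001, 0.994, 0.107, 0.0]
wrist_force: [1.0, -8.0, 3.7]
width: 0.0216
```

```bash
python3 st.py
```

```text
t 34.35 y 65.61 x -48.39 z -52.09 mm Fy -8.07 Fx -0.72 Fz 3.66 w 0.0216
```

Force is rising at the floor (Fz +2 N at about 1.6 rad). I won't press harder. Next, ease the spring load onto the notch's side and open.

jog_arm(rows=[[0.15, [0, 0.001, 0], 0], [0.15, [0, 0.002, 0], 0], [0.15, [0, 0.003, -0.0005], 0], [0.15, [0, 0.004, -0.0005], 0], [0.15, [0, 0.005, -0.0005], 0], [0.15, [0, 0.005, -0.0005], 0], [0.15, [0, 0.005, -0.0005], 0], [0.15, [0, 0.005, -0.0005], 0], [0.15, [0, 0.005, -0.0005], 0], [0.15, [0, 0.005, -0.0005], 0]])

```text
time_s: 35.35
eef_pos: [0.4901, -0.0014, 0.1315]
tool_rot: [-0.0, 0.994, 0.107, 0.0]
wrist_force: [2.7, -0.0, 0.8]
width: 0.0218
```

```bash
python3 st.py
```

```text
t 35.35 y 64.28 x -48.43 z -51.99 mm Fy -0.59 Fx 2.63 Fz 0.76 w 0.0218
```

Fy dropped to about 0, so the notch now holds the spring load. Opening.

jog_arm(rows=[[0.3, [0, 0, 0], 0], [0.35, [0, 0, 0], 0], [0.4, [0, 0, 0], 0], [0.5, [0, 0, 0], 0], [0.55, [0, 0, 0], 0], [0.6, [0, 0, 0], 0], [0.6, [0, 0, 0], 0], [0.6, [0, 0, 0], 0], [0.6, [0, 0, 0], 0], [0.6, [0, 0, 0], 0]])

```text
time_s: 36.35
eef_pos: [0.49, -0.0014, 0.1315]
tool_rot: [-0.0, 0.994, 0.107, -0.0]
wrist_force: [-0.7, -0.3, 0.5]
width: 0.051
```

```bash
python3 st.py; python3 - <<'E'
from workcell import *
import cv2,numpy as np
d=snapshot("wrist");i=d["img"][:,:,::-1];cv2.imwrite("pics/w6.png",i);np.savez("w6.npz",**d)
E
```

```text
t 36.35 y 64.30 x -48.58 z -51.99 mm Fy -0.17 Fx -0.77 Fz 0.47 w 0.0510
```

View pics/w6.png

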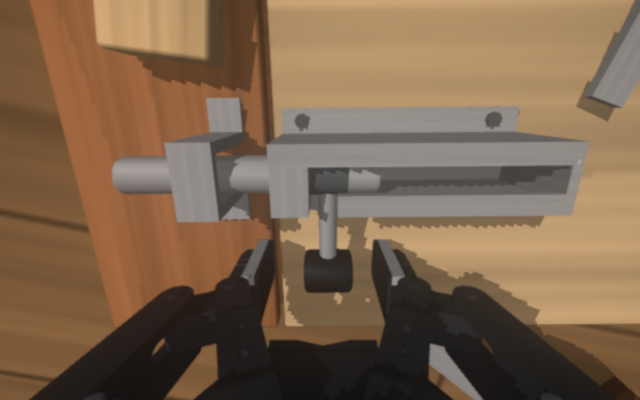

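Released: the knob stays down and the shank rests against the notch's side. Lifting clear.

jog_arm(rows=[[0.6, [0, 0, -0.03], 0], [0.6, [0, 0, -0.07], 0], [0.6, [0, 0, -0.12], 0], [0.6, [0, 0, -0.18], 0], [0.6, [0, 0, -0.24], 0], [0.6, [-0.03, 0, -0.3], 0], [0.6, [-0.06, 0, -0.3], 0], [0.6, [-0.06, 0, -0.3], 0], [0.6, [-0.06, 0, -0.3], 0], [0.6, [-0.06, 0, -0.3], 0]])

```text
time_s: 37.4
eef_pos: [0.4665, -0.0064, 0.2507]
tool_rot: [-0.0, 0.994, 0.107, -0.001]
wrist_force: [0.1, -1.1, -0.2]
width: 0.0511
```

```bash
python3 - <<'E'
from workcell import *
from h import *
import cv2,numpy as np
d=snapshot("wrist");cv2.imwrite("pics/w7.png",d["img"][:,:,::-1]);np.savez("w7.npz",**d)
s=snapshot("side");i=s["img"][175:295,285:415,::-1];cv2.imwrite("pics/s7z.png",cv2.resize(i,None,fx=5,fy=5,interpolation=cv2.INTER_CUBIC))
print(get_state()["time_s"])
E
```

```text
37.5
```

View pics/w7.png

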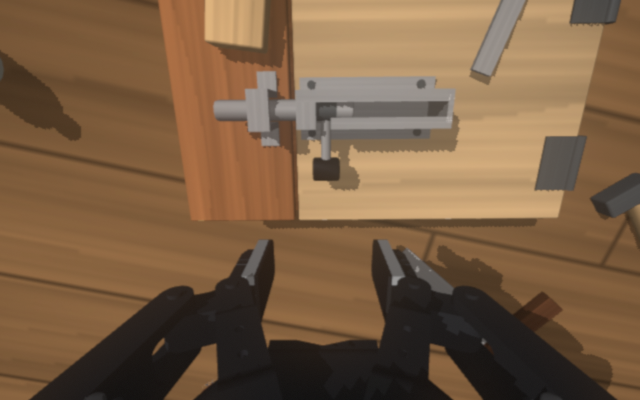

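View pics/s7z.png

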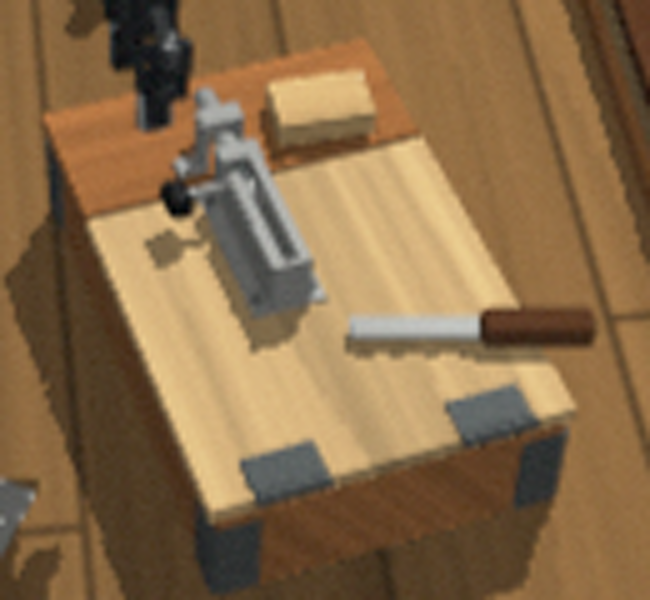

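The handle is down (wrist (326,169)) and the rod is through the staple. I'll triangulate the knob's height to check that it's fully down.

```bash
python3 - <<'E'
from h import *
import cv2,numpy as np
a=dict(np.load("w6.npz"));b=dict(np.load("w7.npz"))
def c(d,x,y,w):
    g=cv2.cvtColor(d["img"],cv2.COLOR_RGB2GRAY)[y-w:y+w,x-w:x+w]
    n,l,s,ce=cv2.connectedComponentsWithStats((g<60).astype(np.uint8));i=1+s[1:,4].argmax();print(s[i]);return ce[i]+[x-w,y-w]
p=c(a,328,270,32);q=c(b,326,169,18);P=tri([ray(a,p),ray(b,q)]);print(p,q,P)
k=np.array([.5511,-.0539]);D=P[:2]-k;print("y",D@[-np.sin(.2137),np.cos(.2137)],"x",D@[np.cos(.2137),np.sin(.2137)])
w=dict(np.load("w1.npz"));w2=dict(np.load("w2.npz"));print("ref upright",tri([ray(w,(216.9,90)),ray(w2,(316,269))]))
E
```

```text
[   8   12   49   43 1820]
[  6   8  25  21 498]
[327.96208791 272.29065934] [326.12048193 169.37550201] [ 0.49060304 -0.00330967  0.13004521]
y 0.06226957192889326 x -0.04839178042652277
ref upright [ 0.55042721 -0.05431471  0.17898579]
```

Knob dropped 48.9 mm relative to its upright height, which is about 1.59 rad, so it is fully down. Handing in.

```bash
python3 -c "
from workcell import *
print(finish_job())"
```

```text
the job is handed in; nothing more can be done
None
```

The chest is bolted. I slid the bolt to its stop and turned the handle down into the notch, and it stayed there when I let go. I handed the job in at about 37.5 s of the 61 s allowed.

- **Stop:** I pinched the knob by its flat ends, slid it quickly through the first 32 mm, then slowed to steps of 1 to 3 mm. The stop came at about 66.5 mm. The wrist force there peaked at about 13 N, of which about 10 N was spring and friction. This matched my estimate from the pictures (66–68 mm).
- **Turning:** I backed off about 0.7 mm and carried the knob down its arc with little resistance. I stopped when the vertical force rose by about 2 N and pressed no harder.
- **Letting go:** I eased the bolt back until the notch's side carried the spring, and the pull on the wrist fell to about 0 N. Then I opened the fingers and lifted clear.

**Last checks:**
- The wrist and side pictures show the handle down in the notch and the rod through the staple. The gripper is clear, and no tools in view looked disturbed; I did not check every tool separately.
- The knob dropped 48.9 mm between upright and down, which is about 1.59 rad against the expected 1.6.
- The bolt rests at about 62–64 mm. The picture gave 62.3 mm and the arm 64.3 mm before release, a disagreement within calibration error.
- The rise at the notch's floor was small, so fully down rests mainly on the picture measurement.

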